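# Run the sample carriage under the microscope and lock it

## Task

Push the orange knob along its L-shaped slot to the corner, which runs the sample carriage under the microscope, then push it sideways into the short leg of the slot, fully to the end, so that the carriage is locked, and take the hand away. Only push the knob, gently and from the side, without gripping it; do not touch the sample plate or the microscope, and leave the other things where they are.

Things in the scene. Friction and masses are not known exactly. Their poses are not given: they have to be found in the camera images.
- station: Microscope station, fixed, placed and turned anew each time: dark granite base, origin on the table, z up; in its axes the base spans x -130..150, y -370..180 mm, 45 high. A white cover (x -75..110, y -30..165, top 68 mm above the table) has an L-shaped slot 20 mm wide: long leg along -y from (-20, 125) to the corner (-20, 16), short leg from there along +x to (20, 16).
- slot_start (a point): Point on the cover's top face, on the centre line of the slot's long leg at its start. Axes as the station's.
- slot_corner (a point): Point on the cover's top face at the corner of the L. Axes as the station's.
- slot_end (a point): Point on the cover's top face on the centre line of the short leg, where the knob's axis is when it is fully home. Axes as the station's.
- knob (a point): Centre of the orange knob, half-way up: upright cylinder, 22 mm diameter, 40 mm tall, foot 4.5 mm and top 44.5 mm above the cover. A 12 mm pin under it runs in the slot with 4 mm play each side. It cannot turn or be lifted out. Axes as the station's.
- carriage (a joint): Travel (m) of the carriage, with knob and sample plate, along the station's -y: 0 = knob at the start of the long leg, 0.110 = knob at the corner, against a firm stop with a millimetre or two of give. Starts between 0 and 0.03. About 2 N of friction; stays where it is left. The knob can enter the short leg only above about 0.105.
- lock (a joint): Travel (m) of the knob across the carriage along the station's +x: about 0 in the long leg (-0.003 to 0.004 of play), 0.040 = fully home at the end of the short leg, against a firm stop with a millimetre or two of give. About 1.5 N of friction; stays where it is left. Away from the corner the slot's walls block it.
- sample (a point): Centre of the top of the sample plate, copper-coloured with rows of chips, 90 x 100 mm, top 65 mm above the table, fixed on the carriage and moving with it; its centre lies 235 mm from the knob's axis towards the station's -y and 20 mm towards its +x (while lock = 0). Axes as the station's. Not to be touched.
- microscope: Microscope, fixed at the station's -y end; origin and axes those of the station. Black column (x 0..80, y -365..-295 mm, 370 tall), white head (x -45..55, y -300..-165, height 200..300, camera tube to 380), black objective reaching down to 130 mm above the table at x 0, y -220. Not to be touched.
- objective: Spare steel objective, 32 mm in diameter, 42 mm tall, standing loose on the cover plate beside the slot. Origin under its centre.
- chip_box: Flat chip box, black with a blue lid, 45 x 45 x 15 mm, loose on the granite base on the robot's side of the sample plate. Origin under its centre.
- bottle: White bottle with blue cap, 48 mm in diameter, 120 mm tall, loose on the table. Origin under its centre.
- tray: Black divided tray, 110 x 110 x 22 mm, loose on the table. Origin under its centre.
- driver: Screwdriver, 150 mm long, lying loose on the table along its x.
- tweezers: Steel tweezers, 120 mm long, 8 mm high, lying loose on the table along their x.
- lens_pot: Grey round lens pot, 48 mm in diameter, 34 mm tall, loose on the table. Origin under its centre.

How it is judged:
On the way, in this order (a step that is already met when the one before it is completed fails the run):
1. the knob has been pushed along the long leg to the corner, the sample under the microscope, not yet in the short leg (value of joint carriage above 0.1 m and value of joint lock below 0.012 m), for 0.02 s.
2. the knob has been pushed to the end of the short leg (value of joint lock above 0.035 m), for 0.2 s.
At the end, for the whole second after the job is handed in: The knob is at the end of the slot's short leg (lock above 35 of 40 mm) with the carriage under the microscope (carriage above 100 of 110 mm), both at rest (value of joint carriage above 0.1 m and value of joint lock above 0.035 m and velocity of joint lock between -0.01 and 0.01 m/s and velocity of joint carriage between -0.01 and 0.01 m/s); the robot touches nothing.
It fails at once if the knob is gripped or pushed roughly (more than 35 N from the fingers) (contact force between the fingers and lock above 35 N).
It fails at once if the robot touches the sample plate (contact force between any of the fingers, the arm and carriage_c1 above 0.5 N).
It fails at once if the robot touches the microscope (contact force between any of the fingers, the arm and microscope above 1 N).
It fails at once if a bystander is moved by more than 15 mm or lifted (distance of any of objective, chip_box, bottle, tray, driver, tweezers, lens_pot from where it was at the start of the episode above 0.015 m).
It also fails if it takes over 42 s, if anything falls off the work surface, if the arm or the gripper's body presses on something with over 40 N, if the wrist force passes 120 N, or if a joint passes its speed limit or range.

## Robot

A 6-joint arm with a two-finger parallel gripper is mounted at the origin on the work surface. World frame = base frame: x ahead of the robot, y to its left, z up, the work surface at z = 0. Lengths are in m, angles in rad, forces in N, time in s.
With the tool pointing down it reaches from about 0.3 to 0.875 m from the base axis. Payload 6.4 kg.
Tool frame: the origin (TCP) lies between the finger pads; the fingertips stand 25 mm ahead of it and the grasp point (between the pads) lies 6 mm ahead of it; z points along the fingers, x is the direction in which the jaws open and shut, and the axes are right-handed (so a half turn about z gives the same grasp; the last joint's range is limited). The gripper opens to 85 mm and grips with 20 to 120 N. Pads are 22 mm wide; open, the fingers measure 114 mm over their backs; the gripper's body (76 mm by 85 mm) begins 54 mm behind the grasp point. The pads swing forward as they close: fully open they stand 13 mm farther back than shut.
Start: joints at [1.118, 0.181, 1.607, -0, 1.354, -0.206], TCP at [0.14, 0.558, 0.256] pointing down, gripper open.
Joint ranges: [-2.99, 2.99], [-0.89, 2.07], [0.3, 2.58], [-1.14, 4.28], [0, 2.63], [-3.12, 3.12]. Speed limits (rad/s): [2.57, 2.57, 3.01, 3.14, 3.14, 3.14].

## Interface

Orientations are given as a unit quaternion [w, x, y, z].
In Python, from rig import r gives the robot as it stands.
- The arm moves only by the tool apply_moves, never from a script. Its argument "rows" is one flat list of numbers, 6 for each row, row after row: the shift along the world's x, y, z in units of 50 mm (1.0 is 50 mm), then the turn, a rotation vector about the world's x, y, z in units of 10 degrees (1.0 is 10 degrees). In form: [dx, dy, dz, ax, ay, az, dx, dy, dz, ax, ay, az, ...]. A call has 1 to 20 rows; each row is the pose to reach, as a shift and turn from the pose commanded when the call began; what a row does not reach only later rows make up. A row lasts 1/8 s, in which the tool goes at most 62.5 mm and 10.7 degrees, less where a joint would pass 70% of its speed; a pose out of reach is approached as far as the arm can. A call with a gripper value outside its range is refused whole. "hand" is the closure in counts, from 0 (fully open) to 255 (shut), set as the call begins (left out, the last holds). The fingers move at their own pace and stop on an object; "newtons" is the grip in N (left out, the last holds). Time passes only in rows, so rows that repeat a pose let the fingers close. It gives the time, the measured TCP pose, the force and the opening at its end, in the units of the state.
- r.observe(): the state, without advancing time (a new reading comes with each control period).
- r.capture(name): name is "side" or "top" or "wrist"; returns (picture, depth): 480x640x3 uint8, blue, green, red; 480x640 float32, m along the optical axis (not along the pixel's ray), 0 where there is no reading.
- r.camera_model(name): a dict with "intrinsics" (3x3 intrinsics, pixels), "eye" and "rotation" of the camera in the world. Camera axes: x right, y down, z forward; pixel columns grow to the right and rows downward; lengths in m; the calibration is good to about 2 mm. A picture is of the moment at which its call begins: read the wrist's pose just before it. camera_model takes no time and is no camera call; for the wrist camera it gives the pose at the moment of the call.
- r.sign_off(): hands the job in, once; it reports no verdict.
The state is a dict: "time": time; "qpos": joint angles; "joint_velocities": joint speeds; "tau": joint torques, N m; "eef_pos": TCP position; "ee_rot": TCP orientation; "ft_force": force on the tool from outside, world axes, zero at the start; "ft_torque": the same for the moment, N m; "grip_width": opening from 0.0 (shut) to 1.0 (fully open).
Only numpy, scipy, OpenCV 4.12 (cv2) and the standard library are available. Lean on these libraries where they do the work, as an engineer would, in place of code of your own. Each camera call takes 0.05 s, during which the arm holds its last target.

## Working session

There is one attempt and no reset: what is moved stays moved. The work goes in short steps, Python scripts to look and compute and a tool call to move; the robot and the scene stay as the last step left them, time stands still between calls to the robot, and variables do not carry over. Pictures are saved under pics/ and viewed, and the job is handed in when it is done.

Besides the shell and the picture viewer there is one more tool, called after "Request:" as a command line: name --argument value ..., lists and objects as JSON in quotes. apply_moves: Moves the arm, as the interface text tells. Its arguments: {"type":"object","properties":{"rows":{"type":"array"},"hand":{"type":"number"},"newtons":{"type":"number"}},"required":["rows"]}

```bash
mkdir -p pics; ls; python3 - <<'E'
from rig import r
import cv2,numpy as np
s=r.observe();print(s)
for n in("top","side"):
    p,d=r.capture(n);cv2.imwrite(f"pics/{n}0.png",p);np.save(f"pics/{n}0.npy",d);m=r.camera_model(n);print(n,m)
E
```

```text
pics
{'time': 0.0, 'qpos': array([ 1.11769241e+00,  1.81570570e-01,  1.60805224e+00, -2.36167846e-06,
        1.35378400e+00, -2.06294272e-01]), 'joint_velocities': array([ 0.00056863, -0.00099858,  0.00058937,  0.00027243, -0.00058641,
        0.00072433]), 'tau': array([ 5.69982949e-04, -4.44862747e+01, -3.51342201e+01, -2.22339818e-04,
        8.82768334e-03, -2.86411726e-06]), 'eef_pos': array([0.14022349, 0.55709556, 0.25534613]), 'ee_rot': array([ 4.00232067e-04,  7.88768030e-01,  6.14690306e-01, -8.14008013e-04]), 'ft_force': array([ 0.72163523,  0.38847365, -0.72344337]), 'ft_torque': array([-0.01783759,  0.02089224, -0.03207893]), 'grip_width': 1.0012009994842432}
top {'intrinsics': array([[451.41956022,   0.        , 318.55385326],
       [  0.        , 451.41956022, 245.8913715 ],
       [  0.        ,   0.        ,   1.        ]]), 'eye': array([0.39175269, 0.20391769, 1.16222183]), 'rotation': array([ 0.04523335, -0.70377534,  0.70834002, -0.03014364])}
side {'intrinsics': array([[445.72448988,   0.        , 318.040323  ],
       [  0.        , 445.72448988, 238.79322369],
       [  0.        ,   0.        ,   1.        ]]), 'eye': array([ 0.21281632, -0.28556619,  0.70950658]), 'rotation': array([-0.34997246,  0.89969475, -0.23984291,  0.10268403])}
```

View pics/top0.png

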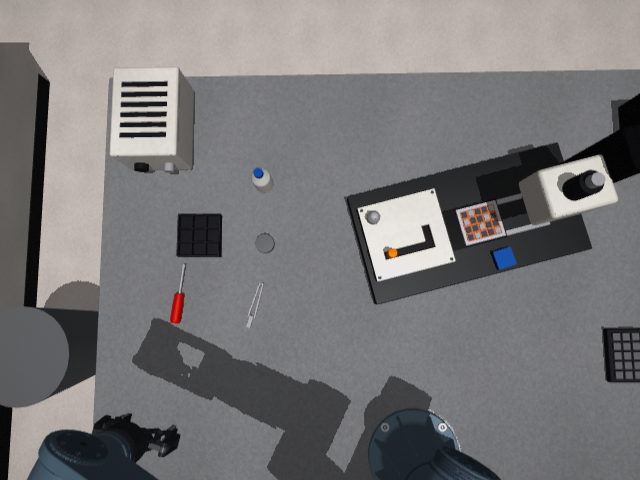

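View pics/side0.png

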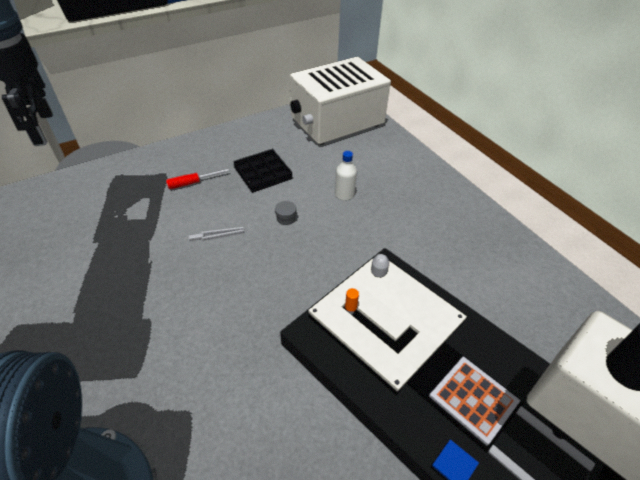

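The top view shows the cover around (405,235). The knob is at (392,253), the slot runs right to (432,244) and the short leg runs up to (428,226). The objective is at (373,217), the chip box at (505,258) and the sample at (480,222). The side view agrees. Next I measure.

```bash
cat > h.py <<'E'
import numpy as np,cv2
from scipy.spatial.transform import Rotation as R
def rot(q): return R.from_quat([q[1],q[2],q[3],q[0]]).as_matrix()
def ray(m,uv,z):
    K=m["intrinsics"];Rm=rot(m["rotation"]);out=[]
    for u,v in np.atleast_2d(uv):
        d=Rm@np.array([(u-K[0,2])/K[0,0],(v-K[1,2])/K[1,1],1]);e=m["eye"]
        out.append(e+d*(z-e[2])/d[2])
    return np.array(out)
def proj(m,P):
    K=m["intrinsics"];c=(np.atleast_2d(P)-m["eye"])@rot(m["rotation"]);c=c@K.T
    return c[:,:2]/c[:,2:]
def orange(p):
    h=cv2.cvtColor(p,cv2.COLOR_BGR2HSV);return cv2.inRange(h,(8,200,180),(22,255,255))
E
python3 - <<'E'
from rig import r
from h import *
obj=None
for n,box in(("top",(345,180,460,290)),("side",(300,240,475,395))):
    p=cv2.imread(f"pics/{n}0.png");m=r.camera_model(n);x0,y0,x1,y1=box
    g=cv2.inRange(p,(165,165,165),(255,255,255));k=np.zeros_like(g);k[y0:y1,x0:x1]=g[y0:y1,x0:x1]
    c=max(cv2.findContours(k,cv2.RETR_EXTERNAL,cv2.CHAIN_APPROX_NONE)[0],key=cv2.contourArea)
    W=ray(m,c[:,0,:],.068)
    rc=cv2.minAreaRect((W[:,:2]*1000).astype(np.float32));print(n,"cover mm",rc)
    print(cv2.boxPoints(rc))
    o=orange(p);nn,l,st,ce=cv2.connectedComponentsWithStats(o)
    for i in range(1,nn):
        if st[i,4]>15: print(st[i],ce[i],ray(m,ce[i],.0925))
    # dark slot within cover
    dk=cv2.inRange(p,(0,0,0),(70,70,70));hull=np.zeros_like(g);cv2.fillPoly(hull,[cv2.convexHull(c)],255)
    hull=cv2.erode(hull,np.ones((7,7)))
    dk&=hull;c2=max(cv2.findContours(dk,cv2.RETR_EXTERNAL,cv2.CHAIN_APPROX_NONE)[0],key=cv2.contourArea)
    np.save(f"pics/{n}slot.npy",ray(m,c2[:,0,:],.068))
    print("slot area",cv2.contourArea(c2))
E
```

```text
top cover mm ((536.2501831054688, 14.664352416992188), (185.7277069091797, 194.5236053466797), 14.212690353393555)
[[ 422.34885    86.14894 ]
 [ 470.10873  -102.42049 ]
 [ 650.1515    -56.820236]
 [ 602.3916    131.74919 ]]
[389 249   8   8  57] [392.35087719 252.54385965] [[0.48916406 0.05150883 0.0925    ]]
slot area 313.5
side cover mm ((536.5817260742188, 15.448234558105469), (185.97882080078125, 195.64280700683594), 14.211564064025879)
[[ 422.42273   87.44671]
 [ 470.4536  -102.20861]
 [ 650.7407   -56.55024]
 [ 602.70984  133.10507]]
[347 289  11  10  95] [352.13684211 293.61052632] [[0.49592521 0.06465064 0.0925    ]]
slot area 575.5
```

```bash
cat >> h.py <<'E'
a=np.deg2rad(14.21);SX=np.array([np.cos(a),np.sin(a)]);SY=np.array([-np.sin(a),np.cos(a)])
O=np.array([.5364,.0150])-.0175*SX-.0675*SY
def S2W(x,y): return O+x*SX+y*SY
def W2S(p): d=np.asarray(p)[...,:2]-O;return np.stack([d@SX,d@SY],-1)
E
python3 - <<'E'
from rig import r
from h import *
print("O",O)
for n in("top","side"):
    p=cv2.imread(f"pics/{n}0.png");m=r.camera_model(n);W=np.load(f"pics/{n}slot.npy")
    s=W2S(W)*1000;print(n,"slot st min/max",s.min(0),s.max(0))
    o=cv2.inRange(cv2.cvtColor(p,cv2.COLOR_BGR2HSV),(5,150,60),(24,255,255))
    nn,l,st,ce=cv2.connectedComponentsWithStats(o);i=min(range(1,nn),key=lambda i:abs(ce[i]-([392,252] if n=="top" else [352,298])).sum())
    print(st[i],ce[i])
    for z in(.0925,.1125):print(z,W2S(ray(m,ce[i],z))*1000)
    for y in(.125,.11,.1,.09):
        P=[np.r_[S2W(-.02,y),z] for z in(.0725,.0925,.1125)];print(y,proj(m,P).round(1).tolist())
    h=cv2.resize(p[215:315,300:500] if n=="top" else p[240:400,290:490],None,fx=4 if n=="top" else 3,fy=4 if n=="top" else 3)
    cv2.imwrite(f"pics/{n}z.png",h)
for nm,pt in dict(start=(-.02,.125),corner=(-.02,.016),end=(.02,.016)).items():print(nm,S2W(*pt))
m=r.camera_model("top")
print("objective",W2S(ray(m,[373,216],.11))*1000, "box",W2S(ray(m,[505,258],.06))*1000)
m=r.camera_model("wrist");print(m)
E
```

```text
O [ 0.53600513 -0.05473051]
top slot st min/max [-28.60327128   7.42955542] [ 25.78340399 101.28617562]
[386 249  12   9  84] [391.53571429 253.01190476]
0.0925 [[-19.9160484 116.6493257]]
0.1125 [[-20.97109921 119.81828953]]
0.125 [[387.1, 254.7], [388.1, 253.9], [389.3, 253.2]]
0.11 [[393.1, 253.1], [394.3, 252.3], [395.5, 251.5]]
0.1 [[397.1, 252.1], [398.3, 251.3], [399.7, 250.5]]
0.09 [[401.1, 251.0], [402.4, 250.2], [403.8, 249.4]]
side slot st min/max [-27.68192769   8.475591  ] [ 23.6493716  109.63629904]
[345 288  14  24 256] [351.4453125  299.67578125]
0.0925 [[-19.56671068 117.93566158]]
0.1125 [[-30.92471235 109.4309527 ]]
0.125 [[347.4, 304.1], [348.2, 297.3], [349.0, 290.3]]
0.11 [[353.9, 309.4], [354.8, 302.7], [355.7, 295.6]]
0.1 [[358.2, 313.0], [359.2, 306.3], [360.3, 299.3]]
0.09 [[362.7, 316.6], [363.7, 310.0], [364.9, 303.0]]
start [0.4859325  0.06153527]
corner [ 0.51268945 -0.0441296 ]
end [ 0.55146555 -0.03431054]
objective [[ 74.50025059 138.13885709]] box [[ -99.24241247 -150.87651071]]
{'intrinsics': array([[352.35100251,   0.        , 317.89227056],
       [  0.        , 352.35100251, 233.03768343],
       [  0.        ,   0.        ,   1.        ]]), 'eye': array([0.06796659, 0.57605676, 0.37254996]), 'rotation': array([0.11701479, 0.7798705 , 0.60825966, 0.09016506])}
```

```bash
ls pics
```

```text
side0.npy
side0.png
sideslot.npy
sidez.png
top0.npy
top0.png
topslot.npy
topz.png
```

View pics/sidez.png

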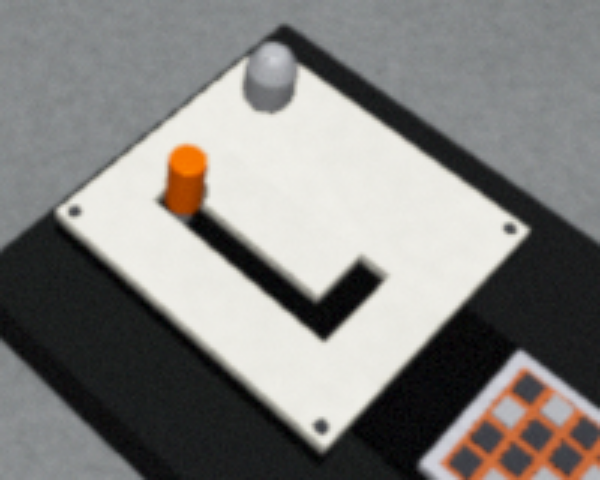

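View pics/topz.png

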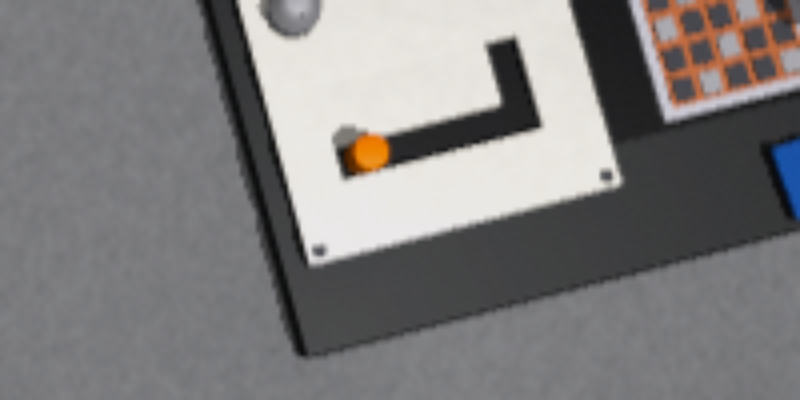

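```bash
python3 - <<'E'
from rig import r
from h import *
s=r.observe();e=s["eef_pos"];print(s["time"])
for nm,pt in dict(pre=(-.02,.165),knob=(-.02,.118)).items():
    w=S2W(*pt);print(nm,w,(w-e[:2])/.05)
print("z to .103",(.103-e[2])/.05)
t=R.from_quat(np.r_[s["ee_rot"][1:],s["ee_rot"][0]]).as_matrix();print(t.round(3)); print("yaw",np.degrees(np.arctan2(t[1,0],t[0,0])))
E
```

```text
0.1
pre [0.47611344 0.10031137] [ 6.71755826 -9.13680236]
knob [0.48765084 0.05474946] [  6.94830625 -10.04804073]
z to .103 -3.049247630652059
[[ 0.244  0.97  -0.001]
 [ 0.97  -0.244 -0.001]
 [-0.002 -0.    -1.   ]]
yaw 75.86198038391751
```

Request:
apply_moves --hand 255 --newtons 20 --rows '[0.3,-0.4,0,0,0,-0.3,0.9,-1.2,0,0,0,-0.8,1.6,-2.2,0,0,0,-1.5,2.4,-3.2,0,0,0,-2.2,3.1,-4.2,0,0,0,-2.9,3.8,-5.2,0,0,0,-3.5,4.6,-6.2,0,0,0,-4.2,5.3,-7.2,0,0,0,-4.9,5.9,-8.0,0,0,0,-5.4,6.4,-8.7,0,0,0,-5.9,6.65,-9.05,0,0,0,-6.16,6.72,-9.14,0,0,0,-6.16,6.72,-9.14,0,0,0,-6.16,6.72,-9.14,0,0,0,-6.16]'

```text
time: 1.85
eef_pos: [0.4758, 0.1018, 0.2562]
ee_rot: [-0.0, 0.992, 0.125, -0.0]
ft_force: [-0.3, -0.0, -0.2]
grip_width: -0.002
```

Request:
apply_moves --rows '[0,0,-0.6,0,0,0,0,0,-1.4,0,0,0,0,0,-2.1,0,0,0,0,0,-2.6,0,0,0,0,0,-2.9,0,0,0,0,0,-3.0,0,0,0,0,0,-3.0,0,0,0]'

```text
time: 2.72
eef_pos: [0.4768, 0.1008, 0.1068]
ee_rot: [0.0, 0.992, 0.124, 0.0]
ft_force: [-0.0, -0.3, -0.6]
grip_width: 0.002
```

```bash
python3 - <<'E'
from rig import r
from h import *
s=r.observe();print(s["time"],s["eef_pos"],s["ft_force"],W2S(s["eef_pos"])*1000)
for n,b in(("side",(220,180,500,400)),("wrist",(0,0,640,480))):
    p,d=r.capture(n);q=p[b[1]:b[3],b[0]:b[2]];
    if n=="side":q=cv2.resize(q,None,fx=2.7,fy=2.7)
    cv2.imwrite(f"pics/{n}1.png",q)
E
```

```text
2.725 [0.47678429 0.10084976 0.1067748 ] [-0.04762397 -0.34860519 -0.59552864] [-19.21751519 165.35723791]
```

View pics/side1.png

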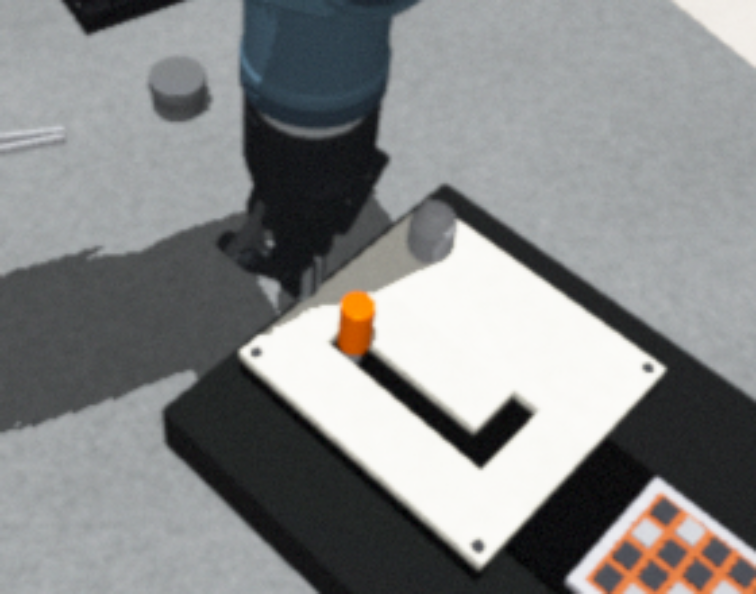

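View pics/wrist1.png

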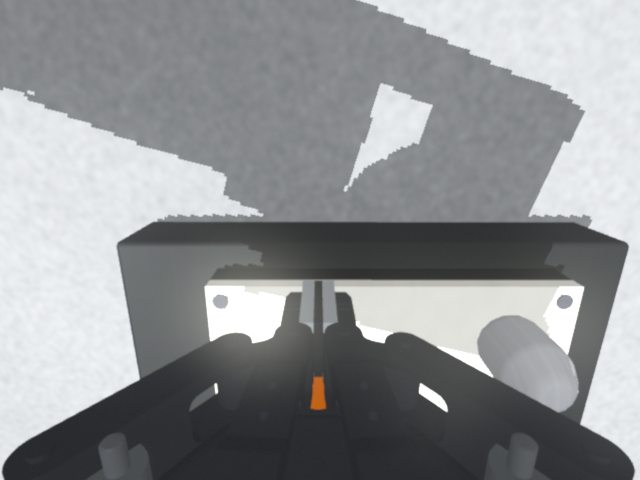

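The side view shows the fingers behind the knob, on its +y side. The wrist view shows the knob at (318,393) centred behind the fingertips, and the objective clear on the right. I now push along -y.

Request:
apply_moves --rows '[0.04,-0.16,-0.04,0,0,0,0.08,-0.31,-0.08,0,0,0,0.1,-0.39,-0.08,0,0,0,0.12,-0.47,-0.08,0,0,0,0.14,-0.54,-0.08,0,0,0,0.16,-0.62,-0.08,0,0,0,0.18,-0.7,-0.08,0,0,0,0.2,-0.8,-0.08,0,0,0,0.23,-0.91,-0.08,0,0,0,0.26,-1.03,-0.08,0,0,0,0.29,-1.14,-0.08,0,0,0,0.32,-1.26,-0.08,0,0,0,0.35,-1.38,-0.08,0,0,0,0.38,-1.5,-0.08,0,0,0,0.41,-1.61,-0.08,0,0,0,0.44,-1.73,-0.08,0,0,0,0.47,-1.85,-0.08,0,0,0,0.49,-1.94,-0.08,0,0,0,0.49,-1.94,-0.08,0,0,0]'

```text
time: 5.2
eef_pos: [0.5013, 0.0029, 0.1024]
ee_rot: [0.0, 0.992, 0.124, 0.0]
ft_force: [-0.0, 0.6, -0.2]
grip_width: -0.002
```

```bash
cat > look.py <<'E'
import sys
from rig import r
from h import *
t=sys.argv[1]
s=r.observe();print(s["time"],s["eef_pos"],s["ft_force"],W2S(s["eef_pos"])*1000)
out=[]
for n,b in(("side",(300,230,480,400)),("top",(340,180,500,300))):
    p,d=r.capture(n);m=r.camera_model(n);q=p[b[1]:b[3],b[0]:b[2]]
    o=cv2.inRange(cv2.cvtColor(p,cv2.COLOR_BGR2HSV),(5,150,60),(24,255,255))
    nn,l,st,ce=cv2.connectedComponentsWithStats(o)
    for i in range(1,nn):
        if st[i,4]>25:
            w=W2S(ray(m,ce[i],.0925))[0]*1000
            if abs(w[0])<60 and -30<w[1]<140: print(n,st[i],"knob st",w)
    out.append(cv2.resize(q,(int(400*q.shape[1]/q.shape[0])*3//4,300)))
cv2.imwrite(f"pics/{t}.png",cv2.resize(np.hstack(out),None,fx=1.1,fy=1.1))
E
python3 look.py a
```

```text
5.2 [0.50127136 0.00292721 0.10237173] [-3.85001293e-04  5.65863558e-01 -2.16823738e-01] [-19.51737635  64.41986124]
side [378 316  17  24 298] knob st [-19.43448907  43.05563854]
```

View pics/a.png

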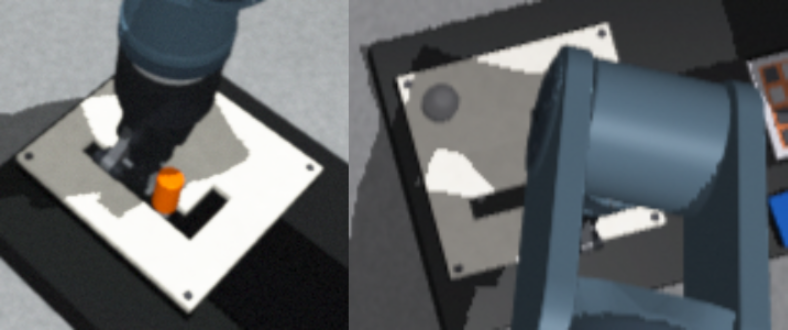

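Tool and knob are 21.5 mm apart, as expected for contact. The knob is at y=43, so about 27 mm remains to the corner.

Request:
apply_moves --rows '[0.03,-0.1,0,0,0,0,0.05,-0.2,0,0,0,0,0.08,-0.3,0,0,0,0,0.1,-0.38,0,0,0,0,0.115,-0.44,0,0,0,0,0.12,-0.48,0,0,0,0,0.13,-0.51,0,0,0,0,0.13,-0.51,0,0,0,0]'

```text
time: 6.3
eef_pos: [0.5075, -0.0221, 0.1023]
ee_rot: [0.0, 0.992, 0.124, 0.0]
ft_force: [0.1, 0.8, -1.0]
grip_width: -0.001
```

```bash
python3 look.py b
```

```text
6.3 [ 0.50753888 -0.02210283  0.10227645] [ 0.09381653  0.84148972 -1.02909269] [-19.58592054  38.61714979]
side [390 326  19  24 328] knob st [-18.70753403  17.3154625 ]
```

View pics/b.png

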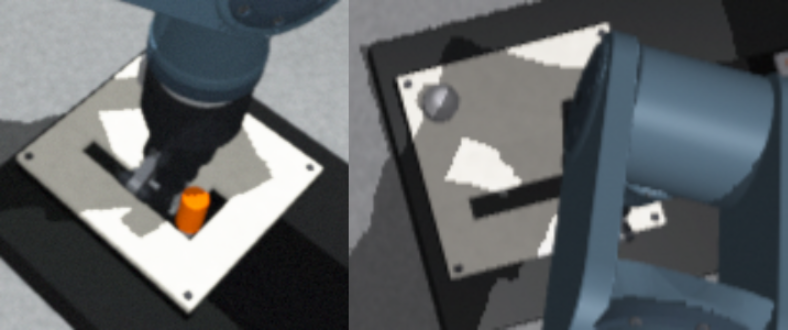

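Close to the stop. I nudge on until the force rises.

Request:
apply_moves --rows '[0.005,-0.02,0,0,0,0,0.01,-0.04,0,0,0,0,0.01,-0.04,0,0,0,0]'

```text
time: 6.78
eef_pos: [0.5081, -0.024, 0.1024]
ee_rot: [0.0, 0.992, 0.124, 0.0]
ft_force: [0.7, 2.1, 0.3]
grip_width: 0.0
```

```bash
python3 look.py c
```

```text
6.775 [ 0.50809883 -0.02395404  0.10239066] [0.69943946 2.13795621 0.27628085] [-19.49753147  36.6851265 ]
side [391 327  19  24 324] knob st [-18.67540296  15.58775056]
```

Request:
apply_moves --rows '[0.005,-0.02,0,0,0,0,0.005,-0.02,0,0,0,0]'

```text
time: 7.12
eef_pos: [0.5082, -0.0241, 0.1024]
ee_rot: [-0.001, 0.992, 0.124, 0.0]
ft_force: [-0.3, 5.4, 2.0]
grip_width: -0.005
```

At the stop: the force rose to 5.4 N with no more travel. I now back off, go round to the -x side and line up with the short leg.

Request:
apply_moves --rows '[-0.04,0.15,0,0,0,0,-0.1,0.39,0,0,0,0,-0.3,0.34,0,0,0,0,-0.6,0.27,0,0,0,0,-0.85,0.21,0,0,0,0,-0.98,0.17,0,0,0,0,-0.93,0.0,0,0,0,0,-0.87,-0.25,0,0,0,0,-0.8,-0.5,0,0,0,0,-0.77,-0.62,0,0,0,0,-0.77,-0.62,0,0,0,0,-0.77,-0.62,0,0,0,0]'

```text
time: 8.62
eef_pos: [0.4695, -0.0557, 0.1021]
ee_rot: [-0.0, 0.992, 0.124, -0.0]
ft_force: [-0.0, 0.3, 0.0]
grip_width: 0.002
```

```bash
python3 look.py d
```

```text
8.625 [ 0.46953787 -0.0557043   0.10211762] [-0.04533764  0.31701252  0.04605296] [-64.67256324  15.3721568 ]
side [394 337  14  14 105] knob st [-25.37142259   7.56599692]
top [428 238   6  10  40] knob st [-19.57896048  21.37045148]
```

View pics/d.png

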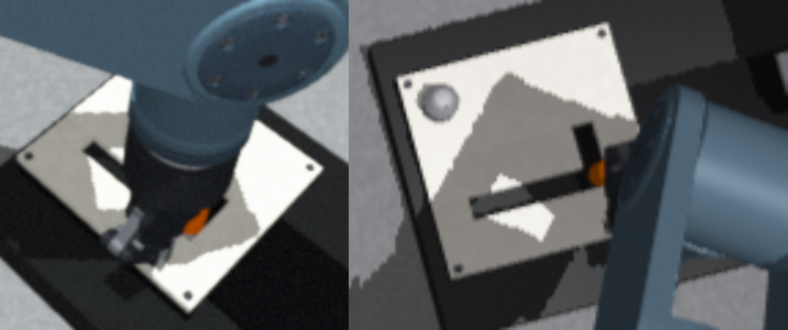

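Request:
apply_moves --rows '[0.1,0.02,0,0,0,0,0.2,0.05,0,0,0,0,0.28,0.07,0,0,0,0,0.36,0.09,0,0,0,0,0.44,0.11,0,0,0,0,0.52,0.13,0,0,0,0,0.6,0.15,0,0,0,0,0.68,0.17,0,0,0,0,0.76,0.19,0,0,0,0,0.84,0.21,0,0,0,0,0.9,0.23,0,0,0,0,0.9,0.23,0,0,0,0]'

```text
time: 10.22
eef_pos: [0.5151, -0.0444, 0.1023]
ee_rot: [0.0, 0.992, 0.124, 0.0]
ft_force: [0.1, -0.0, 0.3]
grip_width: -0.002
```

```bash
python3 look.py e
```

```text
10.225 [ 0.51512421 -0.04437439  0.10228973] [ 0.10871998 -0.01157623  0.32409289] [-17.69982858  15.16502022]
side [409 324  10  17  70] knob st [4.73563312 6.89886497]
```

View pics/e.png

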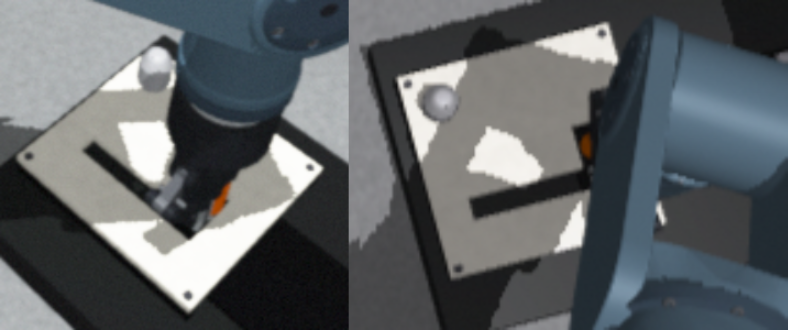

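The knob is moving up the short leg. I continue slowly until the force rises.

Request:
apply_moves --rows '[0.05,0.01,0,0,0,0,0.1,0.025,0,0,0,0,0.14,0.035,0,0,0,0,0.18,0.045,0,0,0,0,0.18,0.045,0,0,0,0]'

```text
time: 10.95
eef_pos: [0.524, -0.0421, 0.1023]
ee_rot: [0.0, 0.992, 0.124, 0.0]
ft_force: [0.2, 0.3, 0.0]
grip_width: -0.001
```

Request:
apply_moves --rows '[0.04,0.01,0,0,0,0,0.07,0.02,0,0,0,0,0.07,0.02,0,0,0,0]'

```text
time: 11.32
eef_pos: [0.5274, -0.0412, 0.1023]
ee_rot: [0.0, 0.992, 0.124, 0.0]
ft_force: [-0.9, -0.3, 0.2]
grip_width: 0.004
```

```bash
python3 look.py f
```

```text
11.325 [ 0.5274063  -0.04116962  0.10228952] [-0.86256851 -0.32900422  0.19639382] [-5.006842   15.25677355]
side [414 319  10  17  65] knob st [17.87184685  7.201018  ]
```

View pics/f.png

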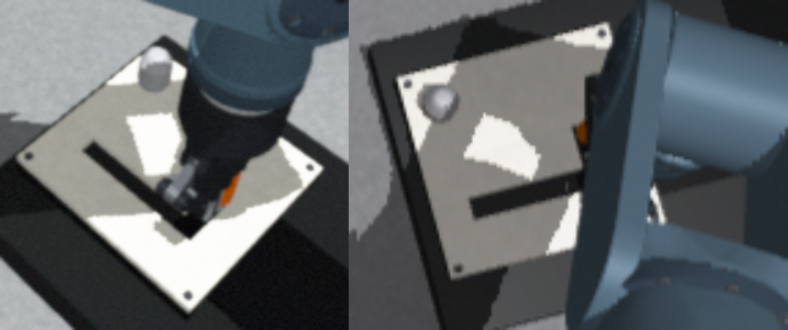

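Request:
apply_moves --rows '[0.03,0.007,0,0,0,0,0.05,0.013,0,0,0,0,0.05,0.013,0,0,0,0]'

```text
time: 11.8
eef_pos: [0.5286, -0.0408, 0.1022]
ee_rot: [0.0, 0.992, 0.124, -0.002]
ft_force: [-7.5, -2.4, 5.9]
grip_width: 0.001
```

Request:
apply_moves --rows '[0.02,0.005,0,0,0,0,0.04,0.01,0,0,0,0,0.04,0.01,0,0,0,0]'

```text
time: 12.18
eef_pos: [0.5289, -0.0407, 0.1022]
ee_rot: [0.0, 0.992, 0.124, -0.004]
ft_force: [-15.1, -5.4, 11.2]
grip_width: -0.006
```

Firm stop (16 N). I now withdraw along -x, then lift away.

Request:
apply_moves --rows '[-0.08,-0.02,0,0,0,0,-0.25,-0.06,0,0,0,0,-0.6,-0.15,0,0,0,0,-0.9,-0.23,0,0,0,0,-0.9,-0.23,0.5,0,0,0,-0.9,-0.2,1.3,0,0,0,-1.2,0.4,2.1,0,0,0,-1.5,1.2,2.8,0,0,0,-1.8,2.1,3.0,0,0,0,-2.1,3.0,3.0,0,0,0,-2.4,3.9,3.0,0,0,0,-2.6,4.8,3.0,0,0,0,-2.7,5.4,3.0,0,0,0,-2.7,5.5,3.0,0,0,0,-2.7,5.5,3.0,0,0,0]'

```text
time: 14.05
eef_pos: [0.3967, 0.2346, 0.2522]
ee_rot: [0.0, 0.992, 0.124, -0.0]
ft_force: [0.2, 0.1, 0.7]
grip_width: -0.001
```

```bash
python3 look.py g
```

```text
14.05 [0.39665411 0.2346071  0.2521744 ] [0.16391105 0.08374275 0.66777007] [-64.06161292 314.69202277]
side [407 312  17  24 275] knob st [20.6103797 15.4795647]
top [423 221  12  12  96] knob st [19.59590574 14.57296228]
```

View pics/g.png

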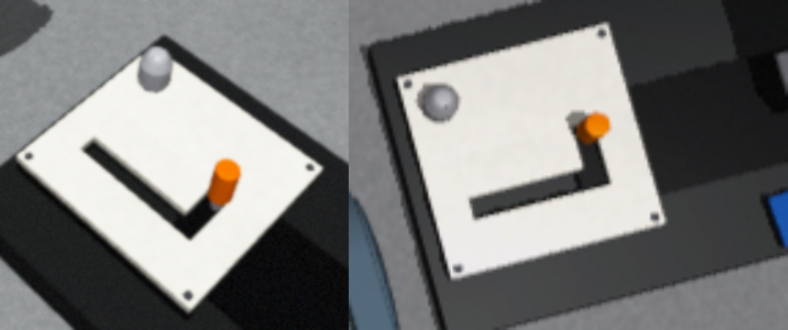

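The knob is at station (20,15), the end of the short leg, seen unobstructed in both views. The objective is where it was and the hand is clear, so I hand the job in.

```bash
python3 -c "
from rig import r
print(r.observe()['joint_velocities']);print(r.sign_off())"
```

```text
[-0.00642684 -0.00088851 -0.00114239  0.00032888  0.00096519  0.00423891]
the job is handed in; nothing more can be done
None
```

The knob is at the end of the short leg with the carriage at the corner, and I handed the job in at about 14 s of the 42 s allowed. The sign-off reports no verdict.

- **Long leg:** with the fingers shut, I pushed the knob to the corner until it met the stop, where the wrist read about 5.5 N.
- **Short leg:** I then went round to the knob's -x side and pushed it along the short leg to its stop. The wrist force sensor peaked at about 16 N sideways (about 20 N in total), against the 35 N finger limit.
- **Withdrawal:** I backed off along -x and lifted the hand clear.

**Last checks:**
- After withdrawal both cameras put the knob's axis at station (20 ± 1, 15 ± 1) mm; the target is (20, 16).
- The wrist force was back near zero.
- The objective looked unmoved in the last pictures. I did not measure any of the loose objects again, and the table items and most of the chip box were outside those cropped pictures. The hand stayed well away from all of them.

No check failed or disagreed. While the hand was at the knob, it partly hid the knob from the cameras, so some knob positions read then were off by up to about 10 mm. For the last few millimetres of the short leg I went by the tool position and force instead.

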